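# Check a wire tensioner's forward stop against a straightedge

### The arm

A 6-joint arm with a two-finger parallel gripper is mounted at the origin on the work surface. World frame = base frame: x ahead of the robot, y to its left, z up, the work surface at z = 0. Lengths are in m, angles in rad, forces in N, time in s.
With the tool pointing down it reaches from about 0.375 to 0.975 m from the base axis. Payload 3.8 kg.
Tool frame: the origin (TCP) lies midway between the tips of the shut fingers; the grasp point (between the pads) lies 19 mm behind it; z points along the fingers, y is the line along which they close (so a half turn about z gives the same grasp; the last joint's range is limited). The gripper opens to 85 mm and grips with 20 to 120 N. Pads are 22 mm wide; open, the fingers measure 114 mm over their backs; the gripper's body (76 mm by 85 mm) begins 54 mm behind the grasp point. The pads swing forward as they close: fully open they stand 13 mm farther back than shut.
Start: joints at [-0.037, 0.264, 1.604, -0, 1.274, -0.037], TCP at [0.675, -0, 0.231] pointing down, gripper open.
Joint ranges: [-2.63, 2.63], [-0.94, 2.18], [0.31, 2.57], [-1.31, 4.45], [0, 2.66], [-2.55, 2.55]. Speed limits (rad/s): [2.57, 2.57, 3.14, 3.14, 3.14, 3.14].

### API

Orientations are given as a rotation vector (axis times angle).
In Python, from workcell import bot, imaging gives the robot as it stands.
- The arm moves only by the tool step_arm, never from a script. Its argument "series" is a list of rows, each an object of numbers: "grip": the closure, from -1 (fully open) to 1 (shut); "x", "y", "z": the shift along the tool's x, y, z normalised to -1 to 1, where 1 is 500 mm; "ax", "ay", "az": the turn, a rotation vector about the tool's x, y, z normalised to -1 to 1, where 1 is 30 degrees. A call has 1 to 12 rows; each row is the pose to reach, as a shift and turn from the pose commanded when the call began, along the tool's axes at that moment; what a row does not reach only later rows make up. A row lasts 1/10 s, in which the tool goes at most 50 mm and 8.59 degrees, less where a joint would pass 70% of its speed; a pose out of reach is approached as far as the arm can. A call with a number of a shift or a turn outside -1 to 1 is refused whole. A call with a gripper value outside its range is refused whole. The fingers move at their own pace and stop on an object; "force" is the grip in N (left out, the last holds). Time passes only in rows, so rows that repeat a pose let the fingers close. It gives the time, the measured TCP pose, the force, the opening and the grip force at its end, in the units of the state.
- bot.read_state(): the state, without advancing time (a new reading comes with each control period).
- imaging.read_camera(name): name is "scene" or "side" or "wrist"; returns a dict with "img" (420x560x3 uint8, red, green, blue), "fx", "fy", "cx", "cy" (pixels), "R" (3x3) and "t" (3): a world point X has camera coordinates R X + t. Camera axes: x right, y down, z forward; pixel columns grow to the right and rows downward; lengths in m; the calibration is good to about 2 mm. A picture is of the moment at which its call begins. There is no depth.
- bot.finish_job(): hands the job in; it is judged then, once.
The state is a dict: "time": time; "q": joint angles; "joint_vel": joint speeds; "joint_torque": joint torques, N m; "tool_pos": TCP position; "tcp_rot": TCP orientation; "wrist_force": force on the tool from outside, world axes, zero at the start; "torque": the same for the moment, N m; "width": opening from 0.0 (shut) to 1.0 (fully open); "grip_force": force on a finger pad.
Only numpy, scipy, OpenCV 4.12 (cv2) and the standard library are available. Lean on these libraries where they do the work, as an engineer would, in place of code of your own. Each camera call takes 0.05 s, during which the arm holds its last target. There are 200 camera calls.

### The job

Pick up the steel straightedge and lay it flat on the bench, flush along the tensioner plate's front edge (the edge its arm swings towards) and centred on it, and let go of it. Then swing the tensioner's sprung cage arm forward by its upright pin until it is wound against its stop, over the straightedge, and keep holding it there: the program finishes while holding the arm at the stop, so that I can read its pointer against the straightedge. Leave the other things on the bench where they are.

Things in the scene. Friction and masses are not known exactly. Their poses are not given: they have to be found in the camera images.
- tensioner: Wire tensioner, fixed to the bench: grey plate 120 (x) x 180 (y) x 10 mm high, origin at the centre of its underside. Its x points to its rear edge, away from the robot. On it stand a round pivot body carrying the level cage arm (z = 46 to 64 mm), an upright aluminium hanger strip behind the pivot (up to z = 95, at x = 56, y = 43 to 89) and two stop posts.
- front_edge (a point): Middle of the upper edge of the plate's front face (10 mm above the bench, 60 mm in front of the plate's centre): the upright, 180 mm long, 10 mm high face nearest the robot. Plate axes: y runs along the edge, -x points out of it towards the robot.
- cage_pivot (a point): Point on the vertical pivot axis of the cage arm, 90 mm above the bench, the height of point cage_pin; on the plate at x = 30, y = 70 mm, same axes as the plate. Pivot body radius 22 mm. The stop posts, radius 5 mm, up to z = 64, stand on the plate at x = -42, y = 71 (forward stop) and x = 47, y = 0 (rest).
- cage_arm (a joint): Angle of the cage arm about its vertical pivot, rad. 0: at rest, arm pointing along the plate's -y. It grows as the arm swings forward, clockwise seen from above, towards the plate's front edge (-x); the stop is at 1.35. A spring pulls it back to 0: about 3 N at the pin at rest and 7 N at the stop; it springs back if let go.
- cage_pin (a point): Point on the axis of the upright round steel pin at the free end of the cage arm, 120 mm from the pivot axis; the pin is 14 mm in diameter and stands free from z = 64 to z = 110 mm above the bench, this point at z = 90. Its axes turn with the arm: the arm points from the pivot along this point's -y, and the forward swing moves the pin along its -x.
- straightedge_centre (a point): Centre of the loose straightedge, 18 mm above its underside: flat steel bar 200 x 30 x 10 mm with an aluminium finger grip 140 mm long and 12 mm wide standing along the middle of its top, z = 10 to 36 mm. x along the 200 mm length, z up; the long edges (y = -15 and +15 mm) are alike, either may go against the plate. About 0.4 kg. Lies left or right of the tensioner.
- file: Bystander: flat hand file with a wooden handle, 220 x 24 x 20 mm, lying along its x; origin underneath. On the side where the straightedge is not.
- ring_dish: Bystander: small white bowl, 90 mm wide, 22 mm high; origin under its centre. In front of the tensioner, nearer the robot.
- bench_block: Bystander: square steel block 75 x 75 x 20 mm; origin under its centre. Beyond the tensioner.
- ring_clamp: Bystander: wooden ring clamp, 115 x 30 x 28 mm, lying along its x; origin underneath. Beyond the tensioner.
- pumice: Bystander: grey pumice block 70 x 50 x 35 mm; origin under its centre. Far left.
- polish_jar: Bystander: amber jar with a steel cap, 56 mm wide, 55 mm high; origin under its centre. Far right.
- chasing_hammer: Bystander: small hammer lying along its x, 180 mm long, up to 24 mm high; origin underneath. On the left, farthest out.
There are look-alikes about, which are no part of the job. Leave any blue look-alike of the part that bears straightedge_centre alone.

How it is judged:
By the outcome, as a careful person would: the job done as asked, in the order asked, and still so for the second after the job is handed in, while the arm keeps its last pose, push and grip.
It also fails if it takes over 61 s, if anything falls off the work surface, if the arm or the gripper's body presses on something with over 40 N, if the wrist force passes 120 N, or if a joint passes its speed limit or range.

## Working session

There is one attempt and no reset: what is moved stays moved. The work goes in short steps, Python scripts to look and compute and a tool call to move; the robot and the scene stay as the last step left them, time stands still between calls to the robot, and variables do not carry over. Pictures are saved under pics/ and viewed, at most 10 in all, crops included, and the job is handed in when it is done.

Besides the shell and the picture viewer there is one more tool, called after "Request:" by a JSON object that holds its "fn" and its "kwargs". step_arm: Moves the arm, as the interface text tells. Scaled input: -1 to 1 covers 500 mm each way for a shift and 30 degrees each way for a turn. Its arguments: {"type":"object","properties":{"series":{"type":"array","items":{"type":"object","properties":{"grip":{"type":"number"},"x":{"type":"number","minimum":-1,"maximum":1},"y":{"type":"number","minimum":-1,"maximum":1},"z":{"type":"number","minimum":-1,"maximum":1},"ax":{"type":"number","minimum":-1,"maximum":1},"ay":{"type":"number","minimum":-1,"maximum":1},"az":{"type":"number","minimum":-1,"maximum":1}}}},"force":{"type":"number"}},"required":["series"]}

```bash
mkdir -p pics; ls; python3 - <<'E'
from workcell import bot, imaging
import cv2
for n in ("scene","side"):
    c=imaging.read_camera(n); cv2.imwrite(f"pics/{n}0.png",c["img"][:,:,::-1])
    print(n,c["fx"],c["cx"],c["cy"],c["R"],c["t"])
s=bot.read_state(); print(s)
E
```

```text
pics
scene 544.6576501685938 279.5541038715325 208.27222470744738 [[-0.66187351  0.74961354  0.00173098]
 [ 0.50541382  0.44795962 -0.73748834]
 [-0.55360665 -0.48724914 -0.67535765]] [ 0.31533972 -0.23632421  1.69986705]
side 440.15384412325267 275.1649348268239 207.06038810828474 [[-0.81216944 -0.58340995  0.0036931 ]
 [-0.39744562  0.54863086 -0.735555  ]
 [ 0.42710395 -0.59886309 -0.67745495]] [0.48971323 0.2336517  1.17918073]
{'time': 0.1, 'q': array([-3.68735405e-02,  2.64663237e-01,  1.60527172e+00,  2.33261231e-06,
        1.27371724e+00, -3.69192337e-02]), 'joint_vel': array([-3.53050837e-05, -1.13463292e-03, -2.32994383e-03, -9.43899755e-04,
       -1.51801267e-03, -1.46609673e-03]), 'joint_torque': array([ 2.96398039e-04, -5.16707003e+01, -3.68589377e+01,  1.30520286e-05,
        6.22219843e-03,  5.24967299e-05]), 'tool_pos': array([6.74317820e-01, 4.19527529e-05, 2.30077849e-01]), 'tcp_rot': array([-2.22032283e+00, -2.22042276e+00,  2.19800793e-03]), 'wrist_force': array([-0.03331876, -0.74298885, -0.16637392]), 'torque': array([-0.00578972, -0.00060379, -0.05623712]), 'grip_force': 0.0, 'width': 0.9985972404877197}
```

View pics/scene0.png

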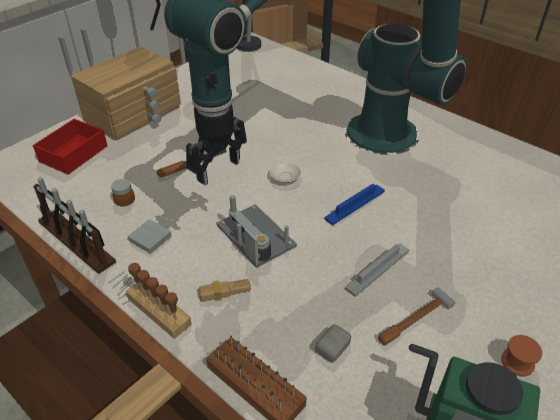

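View pics/side0.png

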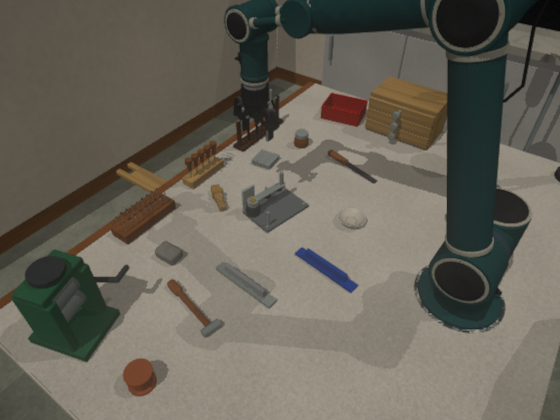

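The scene view shows the tensioner near (257,233), the grey straightedge near (377,268) and its blue look-alike near (355,204). The side view shows the straightedge near (246,284). I'll cast rays for rough positions and enlarge this area.

```bash
cat > h.py <<'E'
import numpy as np, cv2
from workcell import bot, imaging
def ray(c,u,v):
    d=c["R"].T@np.array([(u-c["cx"])/c["fx"],(v-c["cy"])/c["fy"],1]); return -c["R"].T@c["t"],d
def on(c,u,v,z):
    o,d=ray(c,u,v); return o+d*(z-o[2])/d[2]
def proj(c,X):
    p=c["R"]@np.asarray(X)+c["t"]; return np.array([c["cx"]+c["fx"]*p[0]/p[2],c["cy"]+c["fy"]*p[1]/p[2]])
E
python3 - <<'E'
from h import *
c=imaging.read_camera("scene"); s=imaging.read_camera("side")
for n,p in dict(L=(217,228),B=(258,263),R=(296,241)).items(): print(n,on(c,*p,.01).round(3))
for n,p in dict(a=(347,286),b=(408,250)).items(): print(n,on(c,*p,.01).round(3))
a=cv2.resize(c["img"][185:305,205:425],None,fx=3.4,fy=3.4,interpolation=cv2.INTER_CUBIC)
cv2.imwrite("pics/crop1.png",a[:,:,::-1])
E
```

```text
L [ 0.639 -0.066  0.01 ]
B [0.657 0.091 0.01 ]
R [0.542 0.112 0.01 ]
a [0.574 0.29  0.01 ]
b [0.386 0.334 0.01 ]
```

View pics/crop1.png

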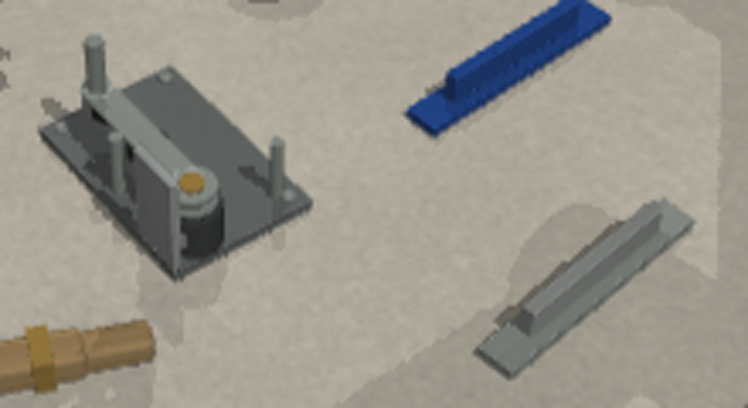

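The crop (scale 3.4, offset 205,185) shows the plate's upper corners at about (40,130), (168,67), (312,202) and (178,275). The straightedge's bar corners are at about (474,351), (511,374), (693,222) and (662,200). The arm is at rest.

```bash
python3 - <<'E'
from h import *
c=imaging.read_camera("scene")
f=lambda x,y,z:on(c,205+x/3.4,185+y/3.4,z)
P=np.array([f(*p,.01) for p in [(40,130),(168,67),(312,202),(178,272)]]);print(P.round(4),P.mean(0))
S=np.array([f(*p,.01) for p in [(474,351),(511,374),(693,222),(662,200)]]);print(S.round(4),S.mean(0))
for Q in(P,S): print([np.linalg.norm(Q[i]-Q[i-1]).round(4) for i in range(4)])
print(f(192,183,.07),f(94,40,.11))
print(np.degrees(np.arctan2(*(P[2]-P[1])[:2])),np.degrees(np.arctan2(*(P[3]-P[0])[:2])))
d=S[0]+S[1]-S[2]-S[3];print(np.degrees(np.arctan2(d[1],d[0])))
E
```

```text
[[ 0.6277 -0.0793  0.01  ]
 [ 0.5132 -0.056   0.01  ]
 [ 0.5497  0.1208  0.01  ]
 [ 0.6623  0.0945  0.01  ]] [0.58824562 0.01997689 0.01      ]
[[0.5829 0.2893 0.01  ]
 [0.5824 0.319  0.01  ]
 [0.3852 0.3361 0.01  ]
 [0.3813 0.3079 0.01  ]] [0.48293129 0.31307364 0.01      ]
[np.float64(0.1772), np.float64(0.1169), np.float64(0.1805), np.float64(0.1156)]
[np.float64(0.2025), np.float64(0.0297), np.float64(0.1979), np.float64(0.0284)]
[0.63505185 0.08407964 0.07      ] [ 0.60568484 -0.03640751  0.11      ]
11.677438479708378 11.254548297413445
-5.1290467226229195
```

Measured: the plate centre is at (0.588, 0.020) with yaw -11.5°. The pivot check agrees, and the sizes are within 3 mm. The straightedge is at (0.483, 0.313) with yaw -5.1°. I'll move above it, turning the tool +85° about world z (−az), and look again.

Request:
{"fn": "step_arm", "kwargs": {"series": [{"x": 0.626, "y": -0.382, "z": 0.1, "az": -1, "grip": -1}, {"x": 0.626, "y": -0.382, "z": 0.1, "az": -1, "grip": -1}, {"x": 0.626, "y": -0.382, "z": 0.1, "az": -1, "grip": -1}, {"x": 0.626, "y": -0.382, "z": 0.1, "az": -1, "grip": -1}, {"x": 0.626, "y": -0.382, "z": 0.1, "az": -1, "grip": -1}, {"x": 0.626, "y": -0.382, "z": 0.1, "az": -1, "grip": -1}, {"x": 0.626, "y": -0.382, "z": 0.1, "az": -1, "grip": -1}, {"x": 0.626, "y": -0.382, "z": 0.1, "az": -1, "grip": -1}, {"x": 0.626, "y": -0.382, "z": 0.1, "az": -1, "grip": -1}, {"x": 0.626, "y": -0.382, "z": 0.1, "az": -1, "grip": -1}]}}

```text
validation failed for argument at $.se...
```

Request:
{"fn": "step_arm", "kwargs": {"series": [{"az": -0.3}, {"az": -0.6}, {"az": -0.915}, {"az": -0.915}]}}

```text
validation failed for argument at $.se...
```

Request:
{"fn": "step_arm", "kwargs": {"series": [{"az": -0.3}, {"az": -0.6}, {"az": -0.915}, {"az": -0.915}, {"az": -0.915}]}}

```text
validation failed for argument at $.se...
```

```bash
python3 - <<'E'
from h import *
c=imaging.read_camera("wrist"); cv2.imwrite("pics/w1.png",c["img"][:,:,::-1])
s=bot.read_state(); print(s["time"],s["tool_pos"],s["q"].round(3),cv2.Rodrigues(s["tcp_rot"])[0].round(3))
for p in [(.483,.313,.01),(.483,.313,.036)]: print(proj(c,p))
E
```

```text
0.3 [6.74766315e-01 3.41623090e-05 2.30824591e-01] [-0.037  0.264  1.604  0.     1.274 -0.037] [[-0.     1.    -0.001]
 [ 1.     0.     0.   ]
 [ 0.    -0.001 -1.   ]]
[  81.73875301 -144.29801989]
[  62.06408161 -170.15857102]
```

View pics/w1.png

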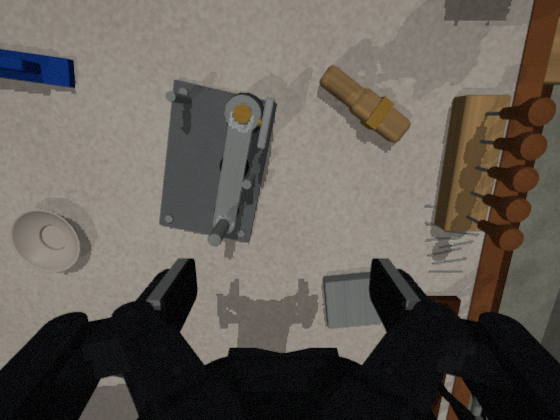

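All three calls were refused, probably because every field is required, so the arm hasn't moved. The picture still helps: it shows the plate from above with corners at about (175,80), (277,103), (248,241) and (160,225). The left edge, from (175,80) to (160,225), is the front one. I'll retry with full rows.

Request:
{"fn": "step_arm", "kwargs": {"series": [{"x": 0.626, "y": -0.382, "z": 0.1, "ax": 0, "ay": 0, "az": -1, "grip": -1}, {"x": 0.626, "y": -0.382, "z": 0.1, "ax": 0, "ay": 0, "az": -1, "grip": -1}, {"x": 0.626, "y": -0.382, "z": 0.1, "ax": 0, "ay": 0, "az": -1, "grip": -1}, {"x": 0.626, "y": -0.382, "z": 0.1, "ax": 0, "ay": 0, "az": -1, "grip": -1}, {"x": 0.626, "y": -0.382, "z": 0.1, "ax": 0, "ay": 0, "az": -1, "grip": -1}, {"x": 0.626, "y": -0.382, "z": 0.1, "ax": 0, "ay": 0, "az": -1, "grip": -1}, {"x": 0.626, "y": -0.382, "z": 0.1, "ax": 0, "ay": 0, "az": -1, "grip": -1}, {"x": 0.626, "y": -0.382, "z": 0.1, "ax": 0, "ay": 0, "az": -1, "grip": -1}, {"x": 0.626, "y": -0.382, "z": 0.1, "ax": 0, "ay": 0, "az": -1, "grip": -1}, {"x": 0.626, "y": -0.382, "z": 0.1, "ax": 0, "ay": 0, "az": -1, "grip": -1}]}}

```text
time: 1.3
tool_pos: [0.4839, 0.3131, 0.1813]
tcp_rot: [1.568, 2.721, -0.0]
wrist_force: [0.4, 0.3, 0.4]
width: 1.0
grip_force: 0.0
```

```bash
python3 - <<'E'
from h import *
s=bot.read_state(); print(s["time"],s["tool_pos"],cv2.Rodrigues(s["tcp_rot"])[0].round(3))
E
```

```text
1.3 [0.48390142 0.31314619 0.18133008] [[-0.501  0.865  0.   ]
 [ 0.865  0.501 -0.001]
 [-0.001  0.    -1.   ]]
```

Request:
{"fn": "step_arm", "kwargs": {"series": [{"x": 0, "y": 0, "z": 0, "ax": 0, "ay": 0, "az": -0.915, "grip": -1}, {"x": 0, "y": 0, "z": 0, "ax": 0, "ay": 0, "az": -0.915, "grip": -1}, {"x": 0, "y": 0, "z": 0, "ax": 0, "ay": 0, "az": -0.915, "grip": -1}, {"x": 0, "y": 0, "z": 0, "ax": 0, "ay": 0, "az": -0.915, "grip": -1}]}}

```text
time: 1.7
tool_pos: [0.4852, 0.3117, 0.1816]
tcp_rot: [0.881, 3.015, 0.0]
wrist_force: [0.7, -0.2, 0.8]
width: 1.001
grip_force: 0.0
```

Request:
{"fn": "step_arm", "kwargs": {"series": [{"x": 0, "y": 0, "z": 0, "ax": 0, "ay": 0, "az": -0.915, "grip": -1}, {"x": 0, "y": 0, "z": 0, "ax": 0, "ay": 0, "az": -0.915, "grip": -1}, {"x": 0, "y": 0, "z": 0, "ax": 0, "ay": 0, "az": -0.915, "grip": -1}, {"x": 0, "y": 0, "z": 0, "ax": 0, "ay": 0, "az": -0.915, "grip": -1}, {"x": 0, "y": 0, "z": 0, "ax": 0, "ay": 0, "az": -0.915, "grip": -1}]}}

```text
time: 2.2
tool_pos: [0.4846, 0.3124, 0.1815]
tcp_rot: [0.147, 3.138, 0.0]
wrist_force: [-0.9, 0.3, -0.9]
width: 1.001
grip_force: 0.0
```

```bash
python3 - <<'E'
from h import *
c=imaging.read_camera("wrist"); cv2.imwrite("pics/w2.png",c["img"][:,:,::-1])
s=bot.read_state(); print(s["time"],s["tool_pos"],s["q"].round(3),cv2.Rodrigues(s["tcp_rot"])[0].round(3))
u=np.array([.996,-.089,0]); v=np.array([.089,.996,0])
for z in (.01,.036): print(proj(c,(.483,.313,z)))
for a,b in ((1,1),(1,-1),(-1,-1),(-1,1)): print(proj(c,np.array([.483,.313,.01])+a*.1*u+b*.015*v))
E
```

```text
2.25 [0.48443791 0.31249658 0.1813928 ] [ 0.53   0.116  1.873 -0.     1.152 -0.947] [[-0.996  0.094  0.   ]
 [ 0.094  0.996  0.   ]
 [-0.     0.    -1.   ]]
[284.04647356 188.65903337]
[284.17419619 194.39953301]
[297.0265686  270.79431458]
[271.79027024 270.92919961]
[268.53753289  90.5217548 ]
[298.69291021  90.34434754]
```

View pics/w2.png

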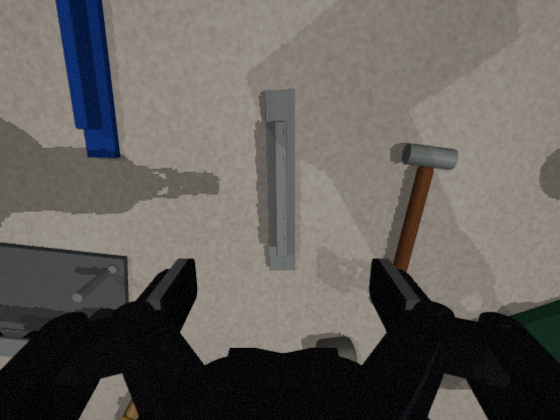

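The wrist view shows the bar centred near (281,180), with upper corners at about (265,90), (294,89), (295,270) and (271,271). That's a few pixels off the prediction. I'll refine its pose and, using the earlier wrist picture, the plate's.

```bash
python3 - <<'E'
from h import *
c=imaging.read_camera("wrist"); s=bot.read_state()
S=np.array([on(c,*p,.01) for p in [(265.5,90),(294.5,89.5),(295,270.5),(271,270.5)]])
print(S.round(4),S.mean(0)); print([np.linalg.norm(S[i]-S[i-1]).round(4) for i in range(4)])
d=S[2]+S[3]-S[0]-S[1]; print("yaw",np.degrees(np.arctan2(d[1],d[0])), "tooly yaw",np.degrees(np.arctan2(0.996,.094)))
# wrist pose of the start: same camera-in-tool transform
R=cv2.Rodrigues(s["tcp_rot"])[0]; Rct=c["R"]@R; tct=c["R"]@s["tool_pos"]+c["t"]
R0=np.array([[0,1,0],[1,0,0],[0,0,-1.]]);p0=np.array([.6748,0,.2308])
c0=dict(c); c0["R"]=Rct@R0.T; c0["t"]=tct-c0["R"]@p0
P=np.array([on(c0,*p,.01) for p in [(175,80),(277,103),(248,241.5),(160,226)]])
print(P.round(4),P.mean(0)); print([np.linalg.norm(P[i]-P[i-1]).round(4) for i in range(4)])
d=P[0]+P[1]-P[2]-P[3];print(np.degrees(np.arctan2(d[0],d[1])))
d=P[0]-P[3];print(np.degrees(np.arctan2(d[0],d[1])))
E
```

```text
[[0.3812 0.3041 0.01  ]
 [0.3834 0.3329 0.01  ]
 [0.5832 0.3168 0.01  ]
 [0.5805 0.2884 0.01  ]] [0.48205184 0.31056165 0.01      ]
[np.float64(0.1999), np.float64(0.0288), np.float64(0.2004), np.float64(0.0285)]
yaw -4.5460601701668715 tooly yaw 84.60853660911721
[[ 0.5511  0.1173  0.01  ]
 [ 0.6672  0.0923  0.01  ]
 [ 0.6273 -0.0817  0.01  ]
 [ 0.5127 -0.0596  0.01  ]] [0.58959564 0.01707727 0.01      ]
[np.float64(0.1809), np.float64(0.1188), np.float64(0.1786), np.float64(0.1167)]
12.580168704195845
12.254609249206457
```

Request:
{"fn": "step_arm", "kwargs": {"series": [{"x": 0.0044, "y": -0.0042, "z": 0.08, "ax": 0, "ay": 0, "az": -0.03, "grip": -1}, {"x": 0.0044, "y": -0.0042, "z": 0.16, "ax": 0, "ay": 0, "az": -0.03, "grip": -1}, {"x": 0.0044, "y": -0.0042, "z": 0.24, "ax": 0, "ay": 0, "az": -0.03, "grip": -1}, {"x": 0.0044, "y": -0.0042, "z": 0.3, "ax": 0, "ay": 0, "az": -0.03, "grip": -1}, {"x": 0.0044, "y": -0.0042, "z": 0.32, "ax": 0, "ay": 0, "az": -0.03, "grip": -1}, {"x": 0.0044, "y": -0.0042, "z": 0.334, "ax": 0, "ay": 0, "az": -0.03, "grip": -1}, {"x": 0.0044, "y": -0.0042, "z": 0.334, "ax": 0, "ay": 0, "az": -0.03, "grip": -1}]}}

```text
time: 3.0
tool_pos: [0.4821, 0.3113, 0.0146]
tcp_rot: [0.116, 3.139, 0.0]
wrist_force: [-0.1, 0.1, 0.9]
width: 1.0
grip_force: 0.0
```

Request:
{"fn": "step_arm", "kwargs": {"force": 60, "series": [{"x": 0, "y": 0, "z": 0, "ax": 0, "ay": 0, "az": 0, "grip": 1}, {"x": 0, "y": 0, "z": 0, "ax": 0, "ay": 0, "az": 0, "grip": 1}, {"x": 0, "y": 0, "z": 0, "ax": 0, "ay": 0, "az": 0, "grip": 1}, {"x": 0, "y": 0, "z": 0, "ax": 0, "ay": 0, "az": 0, "grip": 1}, {"x": 0, "y": 0, "z": 0, "ax": 0, "ay": 0, "az": 0, "grip": 1}, {"x": 0, "y": 0, "z": 0, "ax": 0, "ay": 0, "az": 0, "grip": 1}, {"x": 0, "y": 0, "z": 0, "ax": 0, "ay": 0, "az": 0, "grip": 1}, {"x": 0, "y": 0, "z": 0, "ax": 0, "ay": 0, "az": 0, "grip": 1}, {"x": 0, "y": 0, "z": 0, "ax": 0, "ay": 0, "az": 0, "grip": 1}, {"x": 0, "y": 0, "z": 0, "ax": 0, "ay": 0, "az": 0, "grip": 1}]}}

```text
time: 4.0
tool_pos: [0.482, 0.3113, 0.0148]
tcp_rot: [0.115, 3.139, 0.001]
wrist_force: [-0.8, -0.7, 5.4]
width: 0.127
grip_force: 59.7
```

The grip closed on the handle: the opening is about 11 mm at 60 N. Next I'll lift, then carry it to 10 mm in front of the plate edge while turning.

Request:
{"fn": "step_arm", "kwargs": {"series": [{"x": 0, "y": 0, "z": -0.04, "ax": 0, "ay": 0, "az": 0, "grip": 1}, {"x": 0, "y": 0, "z": -0.1, "ax": 0, "ay": 0, "az": 0, "grip": 1}, {"x": 0, "y": 0, "z": -0.18, "ax": 0, "ay": 0, "az": 0, "grip": 1}, {"x": 0, "y": 0, "z": -0.26, "ax": 0, "ay": 0, "az": 0, "grip": 1}, {"x": 0, "y": 0, "z": -0.3, "ax": 0, "ay": 0, "az": 0, "grip": 1}, {"x": 0, "y": 0, "z": -0.3, "ax": 0, "ay": 0, "az": 0, "grip": 1}]}}

```text
time: 4.6
tool_pos: [0.4835, 0.3122, 0.1673]
tcp_rot: [0.115, 3.134, 0.005]
wrist_force: [-0.6, 0.5, -3.6]
width: 0.127
grip_force: 59.2
```

Request:
{"fn": "step_arm", "kwargs": {"series": [{"x": -0.008, "y": -0.05, "z": 0, "ax": 0, "ay": 0, "az": 0.1, "grip": 1}, {"x": -0.02, "y": -0.12, "z": 0, "ax": 0, "ay": 0, "az": 0.2, "grip": 1}, {"x": -0.03, "y": -0.19, "z": 0, "ax": 0, "ay": 0, "az": 0.35, "grip": 1}, {"x": -0.04, "y": -0.26, "z": 0, "ax": 0, "ay": 0, "az": 0.5, "grip": 1}, {"x": -0.05, "y": -0.33, "z": 0, "ax": 0, "ay": 0, "az": 0.65, "grip": 1}, {"x": -0.06, "y": -0.4, "z": 0, "ax": 0, "ay": 0, "az": 0.8, "grip": 1}, {"x": -0.075, "y": -0.47, "z": 0, "ax": 0, "ay": 0, "az": 0.9, "grip": 1}, {"x": -0.083, "y": -0.52, "z": 0, "ax": 0, "ay": 0, "az": 1, "grip": 1}, {"x": -0.088, "y": -0.545, "z": 0, "ax": 0, "ay": 0, "az": 1, "grip": 1}]}}

```text
time: 5.5
tool_pos: [0.5034, 0.034, 0.161]
tcp_rot: [-0.926, -2.997, 0.003]
wrist_force: [-0.6, 0.5, -4.1]
width: 0.121
grip_force: 59.3
```

Request:
{"fn": "step_arm", "kwargs": {"series": [{"x": 0, "y": 0, "z": 0, "ax": 0, "ay": 0, "az": 0.2, "grip": 1}, {"x": 0, "y": 0, "z": 0, "ax": 0, "ay": 0, "az": 0.4, "grip": 1}, {"x": 0, "y": 0, "z": 0, "ax": 0, "ay": 0, "az": 0.6, "grip": 1}, {"x": 0, "y": 0, "z": 0, "ax": 0, "ay": 0, "az": 0.8, "grip": 1}, {"x": 0, "y": 0, "z": 0, "ax": 0, "ay": 0, "az": 1, "grip": 1}]}}

```text
time: 6.0
tool_pos: [0.504, 0.0366, 0.1618]
tcp_rot: [-1.671, -2.656, 0.003]
wrist_force: [-0.1, 0.4, -3.6]
width: 0.124
grip_force: 59.3
```

Request:
{"fn": "step_arm", "kwargs": {"series": [{"x": 0, "y": 0, "z": 0, "ax": 0, "ay": 0, "az": 0.2, "grip": 1}, {"x": 0, "y": 0, "z": 0, "ax": 0, "ay": 0, "az": 0.4, "grip": 1}, {"x": 0, "y": 0, "z": 0, "ax": 0, "ay": 0, "az": 0.6, "grip": 1}, {"x": 0, "y": 0, "z": 0, "ax": 0, "ay": 0, "az": 0.8, "grip": 1}, {"x": 0, "y": 0, "z": 0, "ax": 0, "ay": 0, "az": 1, "grip": 1}]}}

```text
time: 6.5
tool_pos: [0.504, 0.0367, 0.1618]
tcp_rot: [-2.302, -2.133, 0.004]
wrist_force: [0.4, -0.8, -4.5]
width: 0.121
grip_force: 59.3
```

Request:
{"fn": "step_arm", "kwargs": {"series": [{"x": 0, "y": 0, "z": 0, "ax": 0, "ay": 0, "az": 0.15, "grip": 1}, {"x": 0, "y": 0, "z": 0, "ax": 0, "ay": 0, "az": 0.26, "grip": 1}, {"x": 0, "y": 0, "z": 0, "ax": 0, "ay": 0, "az": 0.26, "grip": 1}, {"x": 0, "y": 0, "z": 0, "ax": 0, "ay": 0, "az": 0.26, "grip": 1}]}}

```text
time: 6.9
tool_pos: [0.5045, 0.0365, 0.1627]
tcp_rot: [-2.438, -1.979, 0.003]
wrist_force: [-0.3, -0.0, -3.2]
width: 0.127
grip_force: 59.3
```

```bash
python3 - <<'E'
from h import *
c=imaging.read_camera("wrist"); cv2.imwrite("pics/w3.png",c["img"][:,:,::-1])
s=bot.read_state(); print(s["time"],s["tool_pos"],s["q"].round(3),cv2.Rodrigues(s["tcp_rot"])[0].round(3),s["wrist_force"],s["grip_force"])
E
```

```text
6.95 [0.50475366 0.0363838  0.1630482 ] [ 2.300e-02 -1.000e-03  2.032e+00  0.000e+00  1.112e+00  2.300e-01] [[ 0.206  0.979 -0.002]
 [ 0.979 -0.206  0.   ]
 [-0.    -0.002 -1.   ]] [-0.06711802  0.44031388 -3.17070958] 59.320138692855835
```

View pics/w3.png

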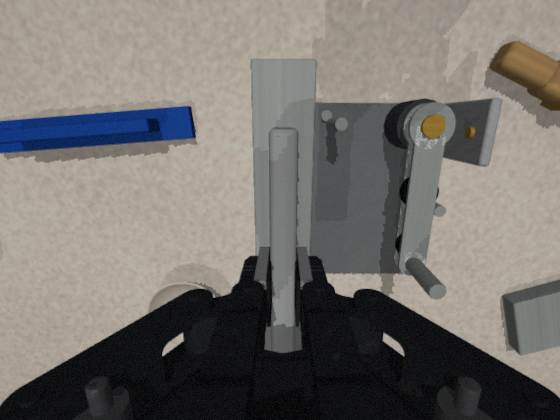

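The wrist view shows the held bar (top end at v≈60, edges at u≈251 and 316) parallel to the plate. The plate's side edges are at v≈103 and v≈272. I'll check the centring and the bar's end.

```bash
python3 - <<'E'
from h import *
c=imaging.read_camera("wrist"); s=bot.read_state()
R=cv2.Rodrigues(s["tcp_rot"])[0]; tl=lambda p:(R.T@(p-s["tool_pos"])).round(4)
zb=s["tool_pos"][2]-.0146+.01
print("bar end corners in tool",tl(on(c,251,60,zb)),tl(on(c,316,60,zb)),"edge pts",tl(on(c,254,240,zb)),tl(on(c,312.5,240,zb)))
print("plate side edges in tool",tl(on(c,340,103,.01)),tl(on(c,390,102.5,.01)),tl(on(c,340,272.5,.01)),tl(on(c,390,272.5,.01)))
P=np.array([.589,.0185,.01]); X=np.array([.978,-.208,0]);Y=np.array([.208,.978,0])
print("expected plate centre in tool",tl(P), [proj(c,P+a*.06*X+b*.09*Y).round(1) for a in(-1,1) for b in (1,-1)])
E
```

```text
bar end corners in tool [ 0.0979 -0.015   0.0046] [0.0979 0.0145 0.0046] edge pts [ 0.0099 -0.0161  0.0046] [0.0099 0.0154 0.0046]
plate side edges in tool [0.0874 0.0535 0.1533] [0.0879 0.1008 0.1532] [-0.0917  0.0634  0.1533] [-0.0916  0.1193  0.1532]
expected plate centre in tool [-1.000e-04  8.610e-02  1.533e-01] [array([311.3, 100.1]), array([306.7, 271.1]), array([438.5, 100.3]), array([414. , 271.3])]
```

Bar and plate are centred on each other within about 1 mm and parallel, with a gap of about 11 mm. I'll lower it, then slide it into contact.

Request:
{"fn": "step_arm", "kwargs": {"series": [{"x": 0, "y": 0, "z": 0.08, "ax": 0, "ay": 0, "az": 0, "grip": 1}, {"x": 0, "y": 0, "z": 0.16, "ax": 0, "ay": 0, "az": 0, "grip": 1}, {"x": 0, "y": 0, "z": 0.23, "ax": 0, "ay": 0, "az": 0, "grip": 1}, {"x": 0, "y": 0, "z": 0.27, "ax": 0, "ay": 0, "az": 0, "grip": 1}, {"x": 0, "y": 0, "z": 0.286, "ax": 0, "ay": 0, "az": 0, "grip": 1}, {"x": 0, "y": 0, "z": 0.29, "ax": 0, "ay": 0, "az": 0, "grip": 1}, {"x": 0, "y": 0, "z": 0.29, "ax": 0, "ay": 0, "az": 0, "grip": 1}, {"x": 0, "y": 0, "z": 0.29, "ax": 0, "ay": 0, "az": 0, "grip": 1}, {"x": 0, "y": 0, "z": 0.29, "ax": 0, "ay": 0, "az": 0, "grip": 1}]}}

```text
time: 7.9
tool_pos: [0.507, 0.0361, 0.0208]
tcp_rot: [2.44, 1.976, 0.004]
wrist_force: [-0.3, 0.3, -3.4]
width: 0.127
grip_force: 59.1
```

Request:
{"fn": "step_arm", "kwargs": {"series": [{"x": 0, "y": 0.006, "z": 0.004, "ax": 0, "ay": 0, "az": 0, "grip": 1}, {"x": 0, "y": 0.01, "z": 0.008, "ax": 0, "ay": 0, "az": 0, "grip": 1}, {"x": 0, "y": 0.012, "z": 0.011, "ax": 0, "ay": 0, "az": 0, "grip": 1}, {"x": 0, "y": 0.012, "z": 0.011, "ax": 0, "ay": 0, "az": 0, "grip": 1}, {"x": 0, "y": 0.012, "z": 0.011, "ax": 0, "ay": 0, "az": 0, "grip": 1}]}}

```text
time: 8.4
tool_pos: [0.5117, 0.0349, 0.0148]
tcp_rot: [-2.441, -1.977, 0.0]
wrist_force: [-3.1, -0.2, 4.9]
width: 0.126
grip_force: 60.7
```

Request:
{"fn": "step_arm", "kwargs": {"series": [{"x": 0, "y": 0.002, "z": 0, "ax": 0, "ay": 0, "az": 0, "grip": 1}, {"x": 0, "y": 0.004, "z": 0, "ax": 0, "ay": 0, "az": 0, "grip": 1}, {"x": 0, "y": 0.006, "z": 0, "ax": 0, "ay": 0, "az": 0, "grip": 1}, {"x": 0, "y": 0.006, "z": 0, "ax": 0, "ay": 0, "az": 0, "grip": 1}]}}

```text
time: 8.8
tool_pos: [0.5134, 0.0346, 0.0149]
tcp_rot: [-2.44, -1.975, 0.003]
wrist_force: [-6.5, 0.5, 10.3]
width: 0.125
grip_force: 61.1
```

Request:
{"fn": "step_arm", "kwargs": {"series": [{"x": 0, "y": 0.002, "z": -0.001, "ax": 0, "ay": 0, "az": 0, "grip": 1}, {"x": 0, "y": 0.004, "z": -0.001, "ax": 0, "ay": 0, "az": 0, "grip": 1}, {"x": 0, "y": 0.006, "z": -0.001, "ax": 0, "ay": 0, "az": 0, "grip": 1}, {"x": 0, "y": 0.006, "z": -0.001, "ax": 0, "ay": 0, "az": 0, "grip": 1}]}}

```text
time: 9.2
tool_pos: [0.5162, 0.0339, 0.0149]
tcp_rot: [-2.44, -1.975, 0.003]
wrist_force: [-7.3, 2.1, 8.2]
width: 0.127
grip_force: 61.3
```

```bash
python3 - <<'E'
from h import *
c=imaging.read_camera("wrist"); d=imaging.read_camera("scene")
a=cv2.resize(d["img"][170:280,205:325],None,fx=3.8,fy=3.8,interpolation=cv2.INTER_CUBIC)
b=c["img"][:,170:470]; h=max(a.shape[0],b.shape[0])
m=np.hstack([cv2.copyMakeBorder(i,0,h-i.shape[0],0,0,0) for i in (a,b)]); print(m.shape)
cv2.imwrite("pics/m4.png",m[:,:,::-1])
s=bot.read_state(); print(s["tool_pos"],s["wrist_force"])
E
```

```text
(420, 756, 3)
[0.51625249 0.03392737 0.01488688] [-6.21039274  1.71708519  8.63394814]
```

View pics/m4.png

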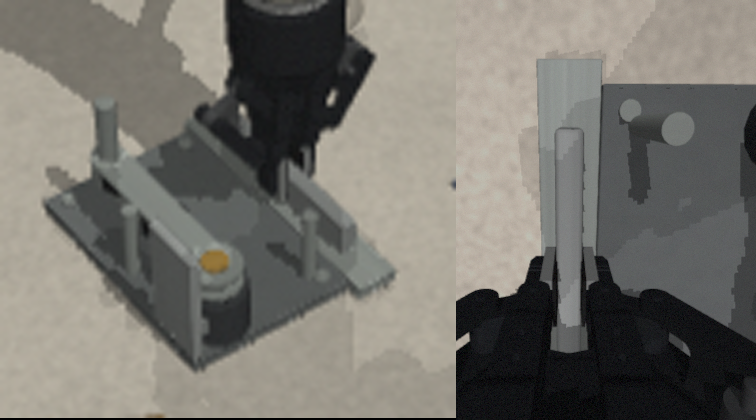

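The bar is almost against the plate, with a thin dark line at wrist u≈316. The bar end is at v≈59 and the plate corner at v≈85. I'll read edge profiles for the gap and the overhang.

```bash
python3 - <<'E'
from h import *
c=imaging.read_camera("wrist"); g=c["img"].mean(2).astype(int)
for v in (100,140,200,235): print(v,g[v,305:328])
print(g[50:70,270:308].mean(1).round(),"rows50")
print(g[76:96,325:425].mean(1).round(),"rows76")
a=on(c,290,59,.01);b=on(c,350,85,.01);s=bot.read_state();R=cv2.Rodrigues(s["tcp_rot"])[0]
print(R.T@(a-s["tool_pos"]),R.T@(b-s["tool_pos"]))
E
```

```text
100 [130 128 128 129 130 128 131 131 127 111  64  65  79  84  88  84  86  87
  85  89  85  86  89]
140 [129 128 132 127 128 128 127 122  89  52  70  82  85  86  88  90  89  87
  88  85  88  87  82]
200 [126 130 131 129 127 128  93  60  73  89  87  90  88  86  88  85  87  91
  89  86  88  88  91]
235 [127 129 130 128 122  84  66  79  85  87  88  88  88  88  88  88  88  89
  86  85  86  86  88]
[165. 164. 160. 156. 154. 153. 153. 153. 148. 138. 143. 145. 145. 144.
 145. 145. 145. 144. 145. 145.] rows50
[156. 156. 156. 156. 157. 157. 158. 141.  93.  86.  86.  85.  83.  85.
  85.  86.  85.  85.  85.  85.] rows76
[0.09841066 0.00302488 0.0048624 ] [0.08739952 0.03101462 0.00478267]
```

The overhang is about 10.4 mm, so the bar is centred. The seam is about 1 px and uniform, so the bar is parallel. I'll press on to seat it.

Request:
{"fn": "step_arm", "kwargs": {"series": [{"x": 0, "y": 0.002, "z": 0, "ax": 0, "ay": 0, "az": 0, "grip": 1}, {"x": 0, "y": 0.004, "z": 0, "ax": 0, "ay": 0, "az": 0, "grip": 1}, {"x": 0, "y": 0.004, "z": 0, "ax": 0, "ay": 0, "az": 0, "grip": 1}]}}

```text
time: 9.65
tool_pos: [0.5165, 0.0339, 0.0149]
tcp_rot: [-2.438, -1.973, 0.007]
wrist_force: [-12.0, 3.2, 14.9]
width: 0.127
grip_force: 62.1
```

It's seated: it hardly moves and the push rises to 12 N. I'll relax the push and release.

Request:
{"fn": "step_arm", "kwargs": {"force": 20, "series": [{"x": 0, "y": -0.003, "z": -0.001, "ax": 0, "ay": 0, "az": 0, "grip": 1}, {"x": 0, "y": -0.003, "z": -0.001, "ax": 0, "ay": 0, "az": 0, "grip": 1}, {"x": 0, "y": -0.003, "z": -0.001, "ax": 0, "ay": 0, "az": 0, "grip": 0.6}, {"x": 0, "y": -0.003, "z": -0.001, "ax": 0, "ay": 0, "az": 0, "grip": 0.3}, {"x": 0, "y": -0.003, "z": -0.001, "ax": 0, "ay": 0, "az": 0, "grip": 0.1}, {"x": 0, "y": -0.003, "z": -0.001, "ax": 0, "ay": 0, "az": 0, "grip": 0.1}, {"x": 0, "y": -0.003, "z": -0.001, "ax": 0, "ay": 0, "az": 0, "grip": 0.1}, {"x": 0, "y": -0.003, "z": -0.001, "ax": 0, "ay": 0, "az": 0, "grip": 0.1}]}}

```text
time: 10.45
tool_pos: [0.5179, 0.0334, 0.0148]
tcp_rot: [2.441, 1.977, 0.0]
wrist_force: [0.1, 0.6, -0.4]
width: 0.452
grip_force: 0.0
```

Request:
{"fn": "step_arm", "kwargs": {"series": [{"x": 0, "y": 0, "z": -0.04, "ax": 0, "ay": 0, "az": 0, "grip": 0.1}, {"x": 0, "y": 0, "z": -0.1, "ax": 0, "ay": 0, "az": 0, "grip": 0.1}, {"x": 0, "y": 0, "z": -0.18, "ax": 0, "ay": 0, "az": 0, "grip": 0.1}, {"x": 0, "y": 0, "z": -0.26, "ax": 0, "ay": 0, "az": 0, "grip": 0.1}, {"x": 0, "y": 0, "z": -0.3, "ax": 0, "ay": 0, "az": 0, "grip": 0.1}, {"x": 0, "y": 0, "z": -0.3, "ax": 0, "ay": 0, "az": 0, "grip": 0.1}, {"x": 0, "y": 0, "z": -0.3, "ax": 0, "ay": 0, "az": 0, "grip": 0.1}]}}

```text
time: 11.15
tool_pos: [0.5178, 0.0335, 0.1648]
tcp_rot: [2.441, 1.977, 0.001]
wrist_force: [-0.6, 0.4, -0.2]
width: 0.45
grip_force: 0.0
```

```bash
python3 - <<'E'
from h import *
c=imaging.read_camera("wrist"); cv2.imwrite("pics/w5.png",c["img"][:,:,::-1])
s=bot.read_state(); print(s["time"],s["tool_pos"],cv2.Rodrigues(s["tcp_rot"])[0].round(3),s["wrist_force"])
P=np.array([.589,.0185,0]); X=np.array([.978,-.208,0]);Y=np.array([.208,.978,0])
for z in(.064,.09,.11): print(proj(c,P+.03*X-.05*Y+[0,0,z]))
print("pivot",proj(c,P+.03*X+.07*Y+[0,0,.066]))
E
```

```text
11.2 [0.51686093 0.03349708 0.16355406] [[ 0.208  0.978 -0.002]
 [ 0.978 -0.208 -0.   ]
 [-0.    -0.002 -1.   ]] [0.29470478 0.12433832 0.14092232]
[396.07688121 259.59485157]
[407.68561335 273.83698066]
[418.37124059 286.94660201]
pivot [413.60730587 122.33255394]
```

View pics/w5.png

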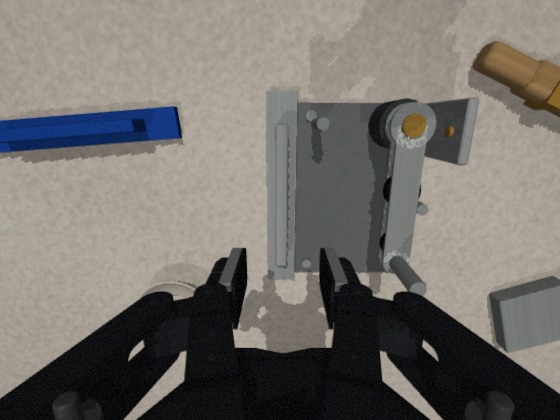

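The bar lies against the plate (left edge u≈267, seam u≈297), with ends at v≈88 and 279. The plate's sides are at v≈102 and 272, and the pin top is near (416,285). I'll measure the centring from pixel profiles.

```bash
python3 - <<'E'
from h import *
c=imaging.read_camera("wrist"); g=c["img"].mean(2); s=bot.read_state(); R=cv2.Rodrigues(s["tcp_rot"])[0]
f=lambda u,v,z=.01:(R.T@(on(c,u,v,z)-s["tool_pos"]))[:2].round(4)
print(g[80:98,272:290].mean(1).round(),"80 bar"); print(g[268:288,280:292].mean(1).round(),"268 bar")
print(g[94:112,330:370].mean(1).round(),"94 plate"); print(g[262:282,305:318].mean(1).round(),"262 plate",g[262:282,345:370].mean(1).round())
for v in (115,180,240): print(v,g[v,288:304].round())
print("cam centre in tool",R.T@(-c["R"].T@c["t"]-s["tool_pos"]))
print("bar",f(281,87.5),f(285,279.5),"plate",f(345,102),f(312,272.5))
E
```

```text
[162. 162. 160. 159. 157. 154. 148. 144. 143. 136. 124. 135. 134. 134.
 134. 135. 134. 133.] 80 bar
[122. 128. 128. 127. 128. 127. 127. 127. 127. 128. 130. 133. 142. 164.
 163. 164. 166. 167. 167. 165.] 268 bar
[156. 157. 156. 155. 152. 150. 151. 141. 109.  85.  85.  85.  85.  85.
  86.  86.  86.  86.] 94 plate
[107. 107. 108. 107. 106.  98.  87.  87.  81.  81. 102. 130. 139. 131.
 126. 124. 124. 123. 123. 120.] 262 plate [71. 70. 69. 66. 66. 66. 64. 61. 59. 63. 74. 83. 87. 89. 89. 87. 86. 86.
 84. 82.]
115 [123. 117. 117. 121. 119. 119. 119. 121. 118. 120.  93.  82.  89.  90.
  87.  91.]
180 [101. 114. 116. 117. 116. 118. 117. 118. 130.  86.  86.  92.  89.  94.
  88.  94.]
240 [ 99. 111. 114. 111. 115. 112. 115. 109.  77.  83.  86.  88.  89.  87.
  89.  86.]
cam centre in tool [ 7.16649676e-02  2.90878586e-05 -1.43727971e-01]
bar [ 0.1013 -0.0013] [-0.1007  0.0027] plate [0.0885 0.0593] [-0.0919  0.033 ]
```

The bar and plate lengths check out at 200.4 and 180.4 mm. The bar is centred within 1 mm, flush and parallel. Next is the pin at about (0.607, −0.037). I'll move over it, descend and grip.

Request:
{"fn": "step_arm", "kwargs": {"series": [{"x": -0.03, "y": 0.07, "z": 0, "ax": 0, "ay": 0, "az": 0, "grip": 0.1}, {"x": -0.07, "y": 0.14, "z": 0, "ax": 0, "ay": 0, "az": 0, "grip": 0.1}, {"x": -0.1, "y": 0.205, "z": 0, "ax": 0, "ay": 0, "az": 0, "grip": 0.1}, {"x": -0.1, "y": 0.205, "z": 0, "ax": 0, "ay": 0, "az": 0, "grip": 0.1}, {"x": -0.1, "y": 0.205, "z": 0, "ax": 0, "ay": 0, "az": 0, "grip": 0.1}, {"x": -0.1, "y": 0.205, "z": 0.05, "ax": 0, "ay": 0, "az": 0, "grip": 0.1}, {"x": -0.1, "y": 0.205, "z": 0.1, "ax": 0, "ay": 0, "az": 0, "grip": 0.1}, {"x": -0.1, "y": 0.205, "z": 0.15, "ax": 0, "ay": 0, "az": 0, "grip": 0.1}, {"x": -0.1, "y": 0.205, "z": 0.176, "ax": 0, "ay": 0, "az": 0, "grip": 0.1}, {"x": -0.1, "y": 0.205, "z": 0.176, "ax": 0, "ay": 0, "az": 0, "grip": 0.1}, {"x": -0.1, "y": 0.205, "z": 0.176, "ax": 0, "ay": 0, "az": 0, "grip": 0.1}]}}

```text
time: 12.35
tool_pos: [0.6073, -0.0363, 0.0769]
tcp_rot: [-2.441, -1.977, 0.0]
wrist_force: [0.1, 0.6, -0.1]
width: 0.455
grip_force: 0.0
```

```bash
python3 - <<'E'
from h import *
c=imaging.read_camera("wrist");d=imaging.read_camera("scene")
a=cv2.resize(d["img"][150:270,200:320],None,fx=3.4,fy=3.4,interpolation=cv2.INTER_CUBIC)
b=c["img"][:,100:480]; h=max(a.shape[0],b.shape[0])
m=np.hstack([cv2.copyMakeBorder(i,0,h-i.shape[0],0,0,0) for i in (a,b)])
cv2.imwrite("pics/m6.png",m[:,:,::-1]); s=bot.read_state(); print(s["tool_pos"],s["wrist_force"],s["width"])
E
```

```text
[ 0.60871545 -0.03662135  0.07837372] [-0.43110949 -0.04112161  0.21953   ] 0.4515811778231955
```

View pics/m6.png

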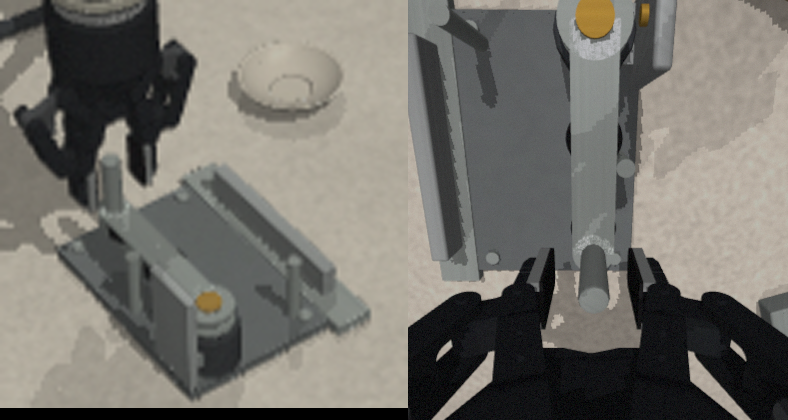

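The pin is between the pads, with its top near wrist (286,300), and the straightedge lies against the plate. I'll check its place along the pads.

```bash
python3 - <<'E'
from h import *
c=imaging.read_camera("wrist"); s=bot.read_state(); R=cv2.Rodrigues(s["tcp_rot"])[0]
f=lambda u,v,z:(R.T@(on(c,u,v,z)-s["tool_pos"])).round(4)
print("pin top",f(286,300,.11),"pivot cap",f(288,17,.066),"pin base",f(286,252,.064))
E
```

```text
pin top [-0.0032  0.0009 -0.0315] pivot cap [0.1174 0.002  0.0126] pin base [-0.0019  0.0014  0.0145]
```

Request:
{"fn": "step_arm", "kwargs": {"force": 50, "series": [{"x": -0.005, "y": 0.002, "z": 0, "ax": 0, "ay": 0, "az": 0, "grip": 0.1}, {"x": -0.005, "y": 0.002, "z": 0, "ax": 0, "ay": 0, "az": 0, "grip": 1}, {"x": -0.005, "y": 0.002, "z": 0, "ax": 0, "ay": 0, "az": 0, "grip": 1}, {"x": -0.005, "y": 0.002, "z": 0, "ax": 0, "ay": 0, "az": 0, "grip": 1}, {"x": -0.005, "y": 0.002, "z": 0, "ax": 0, "ay": 0, "az": 0, "grip": 1}, {"x": -0.005, "y": 0.002, "z": 0, "ax": 0, "ay": 0, "az": 0, "grip": 1}, {"x": -0.005, "y": 0.002, "z": 0, "ax": 0, "ay": 0, "az": 0, "grip": 1}, {"x": -0.005, "y": 0.002, "z": 0, "ax": 0, "ay": 0, "az": 0, "grip": 1}]}}

```text
time: 13.3
tool_pos: [0.608, -0.0395, 0.0776]
tcp_rot: [2.441, 1.977, -0.0]
wrist_force: [-2.6, 0.5, 5.2]
width: 0.147
grip_force: 48.6
```

The pin is gripped (14 mm). Now I'll swing it along the 120 mm arc, turning the tool with the arm, 25° per call.

Request:
{"fn": "step_arm", "kwargs": {"series": [{"x": 0.0009, "y": -0.0209, "z": 0, "ax": 0, "ay": 0, "az": 0.1667, "grip": 1}, {"x": 0.0036, "y": -0.0417, "z": 0, "ax": 0, "ay": 0, "az": 0.3333, "grip": 1}, {"x": 0.0082, "y": -0.0621, "z": 0, "ax": 0, "ay": 0, "az": 0.5, "grip": 1}, {"x": 0.0145, "y": -0.0821, "z": 0, "ax": 0, "ay": 0, "az": 0.6667, "grip": 1}, {"x": 0.0225, "y": -0.1014, "z": 0, "ax": 0, "ay": 0, "az": 0.8333, "grip": 1}, {"x": 0.0225, "y": -0.1014, "z": 0, "ax": 0, "ay": 0, "az": 0.8333, "grip": 1}]}}

```text
time: 13.9
tool_pos: [0.5612, -0.0183, 0.0776]
tcp_rot: [2.809, 1.401, 0.002]
wrist_force: [1.5, -4.3, 0.8]
width: 0.148
grip_force: 49.5
```

Request:
{"fn": "step_arm", "kwargs": {"series": [{"x": 0.0009, "y": -0.0209, "z": 0, "ax": 0, "ay": 0, "az": 0.1667, "grip": 1}, {"x": 0.0036, "y": -0.0417, "z": 0, "ax": 0, "ay": 0, "az": 0.3333, "grip": 1}, {"x": 0.0082, "y": -0.0621, "z": 0, "ax": 0, "ay": 0, "az": 0.5, "grip": 1}, {"x": 0.0145, "y": -0.0821, "z": 0, "ax": 0, "ay": 0, "az": 0.6667, "grip": 1}, {"x": 0.0225, "y": -0.1014, "z": 0, "ax": 0, "ay": 0, "az": 0.8333, "grip": 1}, {"x": 0.0225, "y": -0.1014, "z": 0, "ax": 0, "ay": 0, "az": 0.8333, "grip": 1}]}}

```text
time: 14.5
tool_pos: [0.527, 0.021, 0.0775]
tcp_rot: [3.046, 0.762, -0.001]
wrist_force: [-2.9, -6.7, 5.4]
width: 0.145
grip_force: 50.0
```

Request:
{"fn": "step_arm", "kwargs": {"series": [{"x": 0.0009, "y": -0.0209, "z": 0, "ax": 0, "ay": 0, "az": 0.1667, "grip": 1}, {"x": 0.0036, "y": -0.0417, "z": 0, "ax": 0, "ay": 0, "az": 0.3333, "grip": 1}, {"x": 0.0082, "y": -0.0621, "z": 0, "ax": 0, "ay": 0, "az": 0.5, "grip": 1}, {"x": 0.0125, "y": -0.0761, "z": 0, "ax": 0, "ay": 0, "az": 0.6167, "grip": 1}, {"x": 0.0125, "y": -0.0761, "z": 0, "ax": 0, "ay": 0, "az": 0.6167, "grip": 1}]}}

```text
time: 15.0
tool_pos: [0.5141, 0.0575, 0.0775]
tcp_rot: [3.129, 0.263, -0.003]
wrist_force: [-4.6, -7.3, 10.0]
width: 0.147
grip_force: 50.3
```

Request:
{"fn": "step_arm", "kwargs": {"series": [{"x": 0.0003, "y": -0.0105, "z": -0.002, "ax": 0, "ay": 0, "az": 0.0833, "grip": 1}, {"x": 0.0009, "y": -0.0209, "z": -0.002, "ax": 0, "ay": 0, "az": 0.1667, "grip": 1}, {"x": 0.0018, "y": -0.0293, "z": -0.002, "ax": 0, "ay": 0, "az": 0.2333, "grip": 1}, {"x": 0.0018, "y": -0.0293, "z": -0.002, "ax": 0, "ay": 0, "az": 0.2333, "grip": 1}]}}

```text
time: 15.4
tool_pos: [0.5123, 0.0719, 0.0776]
tcp_rot: [3.139, 0.072, -0.004]
wrist_force: [-3.2, -5.4, 4.2]
width: 0.144
grip_force: 49.8
```

Request:
{"fn": "step_arm", "kwargs": {"series": [{"x": 0, "y": -0.004, "z": 0, "ax": 0, "ay": 0, "az": 0.033, "grip": 1}, {"x": 0.0001, "y": -0.008, "z": 0, "ax": 0, "ay": 0, "az": 0.06, "grip": 1}, {"x": 0.0001, "y": -0.01, "z": 0, "ax": 0, "ay": 0, "az": 0.065, "grip": 1}, {"x": 0.0001, "y": -0.01, "z": 0, "ax": 0, "ay": 0, "az": 0.065, "grip": 1}]}}

```text
time: 15.8
tool_pos: [0.5121, 0.0765, 0.0776]
tcp_rot: [3.139, 0.019, -0.004]
wrist_force: [-4.5, -5.4, 3.9]
width: 0.146
grip_force: 49.8
```

Request:
{"fn": "step_arm", "kwargs": {"series": [{"x": 0, "y": -0.003, "z": 0, "ax": 0, "ay": 0, "az": 0, "grip": 1}, {"x": 0, "y": -0.004, "z": 0, "ax": 0, "ay": 0, "az": 0, "grip": 1}, {"x": 0, "y": -0.004, "z": 0, "ax": 0, "ay": 0, "az": 0, "grip": 1}]}}

```text
time: 16.1
tool_pos: [0.5121, 0.0782, 0.0776]
tcp_rot: [3.139, 0.019, -0.004]
wrist_force: [-4.2, -7.4, 4.3]
width: 0.145
grip_force: 49.8
```

Request:
{"fn": "step_arm", "kwargs": {"series": [{"x": 0, "y": -0.002, "z": 0, "ax": 0, "ay": 0, "az": 0, "grip": 1}, {"x": 0, "y": -0.004, "z": 0, "ax": 0, "ay": 0, "az": 0, "grip": 1}, {"x": 0, "y": -0.004, "z": 0, "ax": 0, "ay": 0, "az": 0, "grip": 1}, {"x": 0, "y": -0.004, "z": 0, "ax": 0, "ay": 0, "az": 0, "grip": 1}]}}

```text
time: 16.5
tool_pos: [0.5121, 0.079, 0.0776]
tcp_rot: [3.137, 0.019, -0.005]
wrist_force: [-3.2, -11.0, 5.2]
width: 0.148
grip_force: 50.0
```

Request:
{"fn": "step_arm", "kwargs": {"series": [{"x": 0, "y": -0.002, "z": 0, "ax": 0, "ay": 0, "az": 0, "grip": 1}, {"x": 0, "y": -0.004, "z": 0, "ax": 0, "ay": 0, "az": 0, "grip": 1}, {"x": 0, "y": -0.004, "z": 0, "ax": 0, "ay": 0, "az": 0, "grip": 1}, {"x": 0, "y": -0.004, "z": 0, "ax": 0, "ay": 0, "az": 0, "grip": 1}]}}

```text
time: 16.9
tool_pos: [0.512, 0.0793, 0.0775]
tcp_rot: [3.134, 0.02, -0.005]
wrist_force: [-2.9, -17.7, 5.8]
width: 0.147
grip_force: 50.4
```

The arm is on the stop: it no longer moves, and the force is 18 N against the spring's 7 N. I'll check the result in a picture.

```bash
python3 - <<'E'
from h import *
c=imaging.read_camera("wrist");d=imaging.read_camera("scene")
a=cv2.resize(d["img"][160:270,205:315],None,fx=3.6,fy=3.6,interpolation=cv2.INTER_CUBIC)
b=c["img"][:,150:550]; h=max(a.shape[0],b.shape[0])
m=np.hstack([cv2.copyMakeBorder(i,0,h-i.shape[0],0,0,0) for i in (a,b)])
cv2.imwrite("pics/m7.png",m[:,:,::-1]); s=bot.read_state(); print(s["time"],s["tool_pos"],s["wrist_force"])
E
```

```text
17.0 [0.51208373 0.07926784 0.077584  ] [ -3.62402547 -17.89185638   5.54258788]
```

View pics/m7.png

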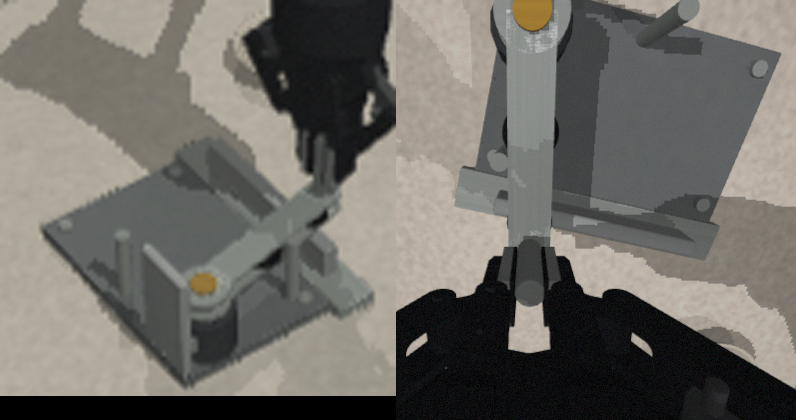

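The arm rests against the forward stop post, with the pin in the grip near (530,290). The straightedge still lies flush along the front edge, under the arm. I'll hand it in.

```bash
python3 -c "
from workcell import bot
print(bot.finish_job())"
```

```text
the job is handed in; nothing more can be done
None
```

The job is handed in: the straightedge lies flush along the plate's front edge, centred within about 1 mm and released, and the gripper is holding the cage arm by its pin against the forward stop, over the straightedge; the other things on the bench were not touched.

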